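# Mark a slide in the guarded press

## Task

Mark the microscope slide: with shut fingertips push the slide shuttle by its handle along its channel until it is fully home against the stop, then reach down through the window in the press's guard, press the black lever right down, keep it down for a full second, and come out so that it springs back up. Never touch the guard, do not press the lever before the shuttle is home, do not lift or tip the shuttle, and leave everything else on the bench where it stands.

Things in the scene. Friction and masses are not known exactly. Their poses are not given: they have to be found in the camera images.
- window (a point): Centre of the guard's window, level with the guard's top (138 mm above the bench). The level window is 76 mm (x) by 90 mm (y) in a 4 mm plate; the hand passes only with shut fingers. Axes are the press's own: x away from the robot's side, y to the left along the channel, z up.
- guard: The guard of the white marking press: a grey frame hood with four corner posts and clear side panels, 120 mm (x) by 140 mm (y), 138 mm high; it must not be touched. Origin on the bench right below the window's centre, axes as for the window.
- lever_pad (a point): Centre of the top face of the lever's black paddle, 36 mm (x) by 44 mm (y), 8 mm thick, right under the middle of the window and 20 mm below the guard's top when up. The lever hinges on a level pin 52 mm behind this point (+x of the press).
- lever (a joint): Angle of the lever in rad: 0 up (at rest), 0.30 pressed right down to its stop, which lowers the paddle's centre about 15 mm. A spring lifts it back when released; pressing at the paddle's centre takes about 5 N at first and 9 N at the bottom.
- shuttle_handle (a point): Centre of the outer (-y) face of the shuttle's upright handle plate (40 mm wide, 8 thick, top 58 mm above the bench; this point is at 44), flush with the bar's end: push it to +y. Shuttle: loose aluminium bar 44 (x) x 170 (y) x 20 mm, 0.45 kg, with a glass slide on it, lying in the press's channel (bed 12 mm above the bench, side rails' tops 22 mm). Axes as the press's.
- shuttle_home (a point): Where shuttle_handle is when the shuttle is fully home, its far end against the stop under the guard; 80 mm out from the guard's -y side. Axes as the press's. The shuttle starts 40 to 85 mm short of it, on the -y side.
- dropper: amber dropper bottle, 36 mm across, 85 mm tall; a bystander, origin at the centre of its underside.
- slidebox: closed grey slide box, 92 x 102 x 37 mm; a bystander, origin at the centre of its underside.
- dish: shallow glass dish, 80 mm across, 16 mm tall; a bystander, origin at the centre of its underside.
- forceps: 130 mm steel forceps lying flat on the bench; a bystander, origin on its underside.
- beaker: glass beaker, 60 mm across, 70 mm tall; a bystander, origin at the centre of its underside.
- reagent: white reagent bottle, 56 mm across, 120 mm tall; a bystander, origin at the centre of its underside.
Things that resemble listed ones, but are neither listed nor needed, are in the scene too. What is shaped like the part that bears shuttle_handle but red or turquoise is not meant.

How it is judged:
By the outcome, as a careful person would: the job done as asked, in the order asked, and still so for the second after the job is handed in, with the robot touching nothing.
It also fails if it takes over 56 s, if anything falls off the work surface, if the arm or the gripper's body presses on something with over 40 N, if the wrist force passes 120 N, or if a joint passes its speed limit or range.

## Robot

A 6-joint arm with a two-finger parallel gripper is mounted at the origin on the work surface. World frame = base frame: x ahead of the robot, y to its left, z up, the work surface at z = 0. Lengths are in mm, angles in rad, forces in N, time in s.
With the tool pointing down it reaches from about 350 to 725 mm from the base axis. Payload 6 kg.
Tool frame: the origin (TCP) lies at the very end of the fingers, on their centre line; the grasp point (between the pads) lies 19 mm behind it; z points along the fingers, y is the line along which they close (so a half turn about z gives the same grasp; the last joint's range is limited). The gripper opens to 85 mm and grips with 20 to 120 N. Pads are 22 mm wide; open, the fingers measure 114 mm over their backs; the gripper's body (76 mm by 85 mm) begins 54 mm behind the grasp point. The pads swing forward as they close: fully open they stand 13 mm farther back than shut.
Start: joints at [1.474, 0.04, 0.085, 0, -1.615, -0.334], TCP at [250.531, 545.168, 231.261] pointing down, gripper open.
Joint ranges: [-2.56, 2.56], [-1.29, 2.01], [-1.08, 1.49], [-3.29, 1.98], [-2.81, -0.18], [-2.99, 2.99]. Speed limits (rad/s): [2.57, 2.57, 3.01, 3.14, 3.14, 3.14].

## Interface

Orientations are given as a unit quaternion [w, x, y, z].
In Python, from workcell import arm gives the robot as it stands.
- The arm moves only by the tool move_arm, never from a script. Its argument "motion" is text: rows parted by semicolons, each of 4 numbers parted by spaces: the shift along the tool's x, y, z scaled (see below), then the turn about the tool's z scaled (see below). A call has 1 to 20 rows; each row shifts and turns the commanded pose from where the row before left it, along the tool's axes as they then stand; what a row does not reach is not made up. The controller multiplies each number of a shift by 4 cm and each number of a turn by 0.15 rad. A row lasts 1/8 s, in which the tool goes at most 62.5 mm and 10.7 degrees, less where a joint would pass 70% of its speed; a pose out of reach is approached as far as the arm can. A call with a number of a shift or a turn outside -1 to 1 is refused whole. A call with a gripper value outside its range is refused whole. "jaw" is the opening, from 0 (shut) to 1 (fully open), set as the call begins (left out, the last holds). The fingers move at their own pace and stop on an object; "squeeze" is the grip in N (left out, the last holds). Time passes only in rows, so rows that do not move let the fingers close. It gives the time, the measured TCP pose, the force, the opening and the grip force at its end, in the units of the state.
- arm.observe(): the state, without advancing time (a new reading comes with each control period).
- arm.grab_frame(name): name is "side" or "top"; returns the picture (420x560x3 uint8, blue, green, red); there is no depth.
- arm.camera_info(name): a dict with "intrinsics" (3x3 intrinsics, pixels), "world_from_camera" (4x4, takes a point from camera to world coordinates). Camera axes: x right, y down, z forward; pixel columns grow to the right and rows downward; lengths in mm; the calibration is good to about 2 mm. A picture is of the moment at which its call begins. camera_info takes no time and is no camera call.
- arm.job_done(): hands the job in; it is judged then, once.
The state is a dict: "time": time; "joint_pos": joint angles; "qd": joint speeds; "joint_torque": joint torques, N m; "tcp_pos": TCP position; "tcp_rot": TCP orientation; "wrist_force": force on the tool from outside, world axes, zero at the start; "torque": the same for the moment, N m; "gripper_width": finger opening in mm; "gripper_force": force on a finger pad.
Only numpy, scipy, OpenCV 4.12 (cv2) and the standard library are available. Lean on these libraries where they do the work, as an engineer would, in place of code of your own. Each camera call takes 0.05 s, during which the arm holds its last target. There are 200 camera calls.

## Working session

There is one attempt and no reset: what is moved stays moved. The work goes in short steps, Python scripts to look and compute and a tool call to move; the robot and the scene stay as the last step left them, time stands still between calls to the robot, and variables do not carry over. Pictures are saved under pics/ and viewed, at most 10 in all, crops included, and the job is handed in when it is done.

Besides the shell and the picture viewer there is one more tool, called after ">>>" by a JSON object that holds its "name" and its "arguments". move_arm: Moves the arm, as the interface text tells. Its arguments: {"type":"object","properties":{"motion":{"type":"string"},"jaw":{"type":"number"},"squeeze":{"type":"number"}},"required":["motion"]}

```bash
mkdir -p pics; python3 - <<'E'
from workcell import arm
import cv2
for n in("top","side"):
    f=arm.grab_frame(n);cv2.imwrite(f"pics/{n}0.png",f)
    c=arm.camera_info(n);print(n,c)
s=arm.observe();print(s)
E
```

```text
top {'intrinsics': array([[416.73922684,   0.        , 287.40865852],
       [  0.        , 416.73922684, 211.77030501],
       [  0.        ,   0.        ,   1.        ]]), 'world_from_camera': array([[ 6.07297754e-03, -9.93640475e-01,  1.12435424e-01,
         3.59875113e+02],
       [-9.99978034e-01, -5.73587909e-03,  3.32139552e-03,
         4.46066327e+01],
       [-2.65535702e-03, -1.12453125e-01, -9.93653483e-01,
         1.19794999e+03],
       [ 0.00000000e+00,  0.00000000e+00,  0.00000000e+00,
         1.00000000e+00]])}
side {'intrinsics': array([[410.98128608,   0.        , 276.71260783],
       [  0.        , 410.98128608, 214.30472201],
       [  0.        ,   0.        ,   1.        ]]), 'world_from_camera': array([[ 7.92214663e-01, -4.44766062e-01,  4.17826613e-01,
         5.20881048e+01],
       [-6.09943010e-01, -5.98559318e-01,  5.19322893e-01,
        -4.95870174e+02],
       [ 1.91168147e-02, -6.66265632e-01, -7.45469419e-01,
         8.71919160e+02],
       [ 0.00000000e+00,  0.00000000e+00,  0.00000000e+00,
         1.00000000e+00]])}
{'time': 0.1, 'joint_pos': array([ 1.47372483e+00,  4.07405780e-02,  8.39165041e-02, -3.91135283e-04,
       -1.61550137e+00, -3.33717430e-01]), 'qd': array([4.37674085e-04, 2.06852610e-04, 4.24523631e-03, 1.25913707e-03,
       7.71122555e-04, 5.96788086e-05]), 'joint_torque': array([-5.04871845e-03, -3.69346905e+01,  3.48281479e+01,  6.95170864e+00,
       -4.55762492e-03,  3.22209859e-07]), 'tcp_pos': array([250.35894858, 544.94770498, 230.39162503]), 'tcp_rot': array([ 7.82274754e-04,  9.76893693e-01, -2.13724332e-01, -1.03759115e-04]), 'wrist_force': array([-0.85818711, -0.12109126,  0.10095117]), 'torque': array([ 0.00761802, -0.01314364,  0.00336928]), 'gripper_force': 0.0, 'gripper_width': 85.27998461692177}
```

View pics/top0.png

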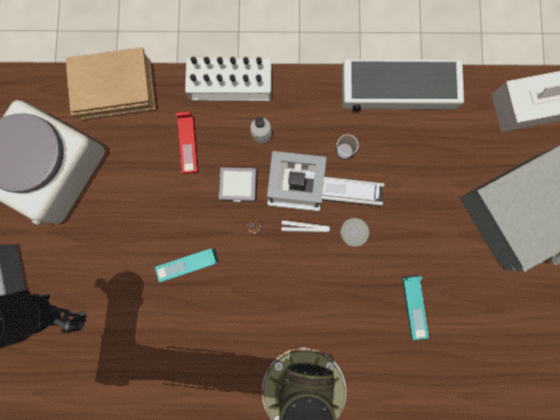

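View pics/side0.png

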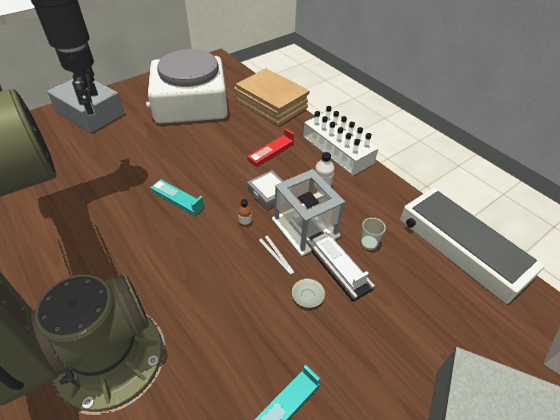

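Top view: the press guard is at about (297,180). The grey aluminium shuttle lies in its channel to the right, with its handle near (378,191). Handle look-alikes are red (187,143), turquoise (185,265) and turquoise (417,308). I choose the aluminium one in the press's channel, at (378,191) in the top view and (360,278) in the side view, and check it in one close crop.

```bash
python3 - <<'E'
import cv2,numpy as np
a=cv2.imread("pics/top0.png")[145:220,260:395]; b=cv2.imread("pics/side0.png")[165:305,262:382]
a=cv2.resize(a,None,fx=5.9,fy=5.9,interpolation=cv2.INTER_CUBIC)[:440,:796];cv2.imwrite("pics/ct.png",a)
b=cv2.resize(b,None,fx=4.25,fy=4.25,interpolation=cv2.INTER_CUBIC);cv2.imwrite("pics/cs.png",b)
print(a.shape,b.shape)
E
```

```text
(440, 796, 3) (595, 510, 3)
```

View pics/ct.png

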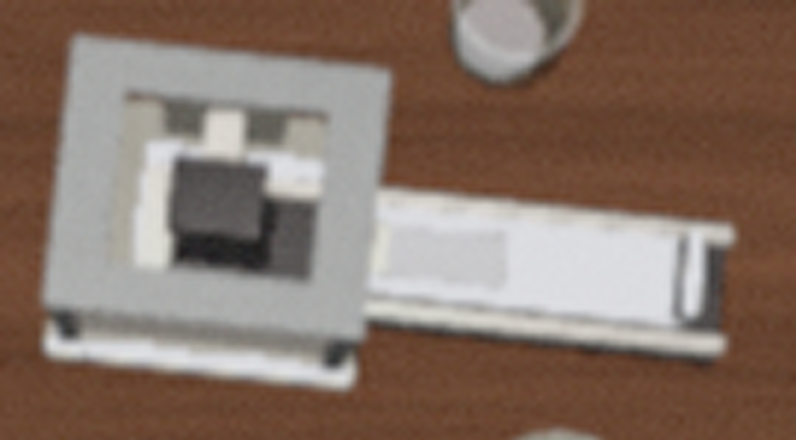

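View pics/cs.png

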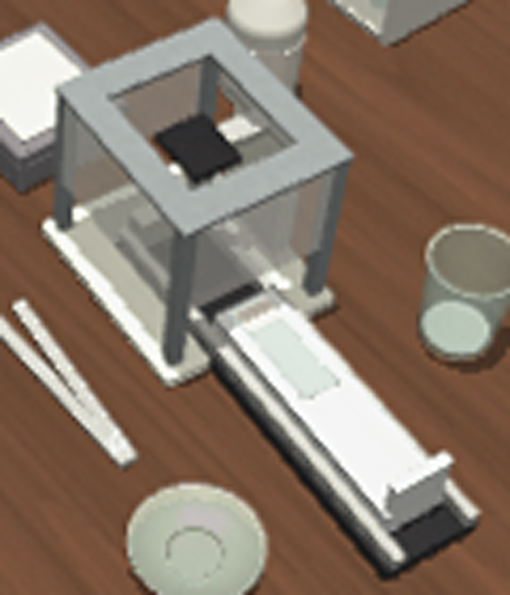

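The crops confirm the bare aluminium shuttle with an upright plate at its right (-y) end, at crop (695,278). The guard's top ring corners in the crop are (75,37), (390,70), (362,340) and (43,305), with the black paddle inside. I'll cast these as rays.

```bash
cat >h.py <<'E'
from workcell import arm
import numpy as np,cv2
def ray(n,uv,z):
    c=arm.camera_info(n);T=c["world_from_camera"]
    d=T[:3,:3]@np.linalg.inv(c["intrinsics"])@np.array([*uv,1.]);o=T[:3,3]
    return (o+d*(z-o[2])/d[2])[:2]
CT=lambda p:((p[0]+.5)/5.9-.5+260,(p[1]+.5)/5.9-.5+145)
CS=lambda p:((p[0]+.5)/4.25-.5+262,(p[1]+.5)/4.25-.5+165)
E
python3 - <<'E'
from h import *
np.set_printoptions(precision=1,suppress=True)
def rep(t,q): # corners: back-left(+x+y), back-right, front-right, front-left
    q=np.array(q);c=q.mean(0);ex=(q[0]+q[1]-q[2]-q[3])/2;ey=(q[0]+q[3]-q[1]-q[2])/2
    print(t,c,np.linalg.norm(ex),np.linalg.norm(ey),"yaw",np.degrees(np.arctan2(-ey[0],ey[1])),np.degrees(np.arctan2(ex[1],ex[0])))
rep("guard top",[ray("top",CT(p),138) for p in[(75,37),(390,70),(362,340),(43,305)]])
rep("guard side",[ray("side",CS(p),138) for p in[(213,20),(352,157),(188,235),(58,92)]])
rep("win top",[ray("top",CT(p),138) for p in[(125,92),(328,113),(308,283),(108,265)]])
rep("win side",[ray("side",CS(p),138) for p in[(210,57),(298,143),(190,192),(105,99)]])
for n,C,ps,z in[("top",CT,[(705,237),(701,320)],58),("side",CS,[(452,459),(390,494)],58),("side",CS,[(445,505),(390,525)],32),("top",CT,[(734,235),(724,345)],22),("side",CS,[(478,518),(398,560)],22)]:
    print(n,z,*[ray(n,C(p),z) for p in ps])
print("pad",ray("top",CT((219,196)),118),ray("side",CS((199,147)),118))
E
```

```text
guard top [572.2  25.4] 120.47656764876908 139.63824969132483 yaw -5.902433482027321 -6.05474260171025
guard side [571.8  22.4] 116.85190271452245 136.32867054646763 yaw -4.921660538604959 -4.349627115812913
win top [571.9  25.5] 76.77629664564147 88.66889211101721 yaw -5.303378292611496 -5.846485312915408
win side [571.7  23.7] 75.9312971439278 87.48560940370511 yaw -4.728280608581408 -6.706990124554113
top 58 [ 565.7 -205.2] [ 526.3 -202.6]
side 58 [ 568.9 -204.7] [ 524.9 -200.3]
side 32 [ 559.7 -214.7] [ 525.6 -205.4]
top 22 [ 573.2 -227.1] [ 519.4 -221.2]
side 22 [ 574.5 -228.7] [ 518.8 -220.7]
pad [572.2  24.3] [571.1  22. ]
```

>>> {"name": "move_arm", "arguments": {"motion": "0 0 0 -1; 0 0 0 -1; 0 0 0 -0.19; 0.5 1 0 0; 0.5 1 0 0; 0.5 1 0 0; 0.5 1 0 0; 0.5 1 0 0; 0.5 1 0 0; 0.5 1 0 0; 0.5 1 0 0; 0.5 1 0 0; 0.5 1 0 0; 0.5 1 0 0; 0.5 1 0 0; 0.5 1 0 0; 0.5 1 0 0; 0.5 1 0 0; 0 0 0 0; 0 0 0 0", "jaw": 0}}

```text
time: 2.6
tcp_pos: [487.5, -82.3, 231.1]
tcp_rot: [0.0, 0.999, -0.052, -0.0]
wrist_force: [-1.0, 0.0, -0.4]
gripper_width: 0.2
gripper_force: 0.0
```

```bash
cat >>h.py <<'E'
# press coords: yaw -5.9 deg about window centre
ex=np.array([.9947,-.1028]);ey=np.array([.1028,.9947]);C0=np.array([572.,24.5])
def st():
    s=arm.observe();d=s["tcp_pos"][:2]-C0;q=s["tcp_rot"]
    f=s["wrist_force"];R=2*np.degrees(np.arctan2(q[2],q[1]))
    print("t%.2f tcp"%s["time"],s["tcp_pos"].round(1),"press x %.1f y %.1f"%(d@ex,d@ey),"yaw %.2f"%R,"F",f.round(1),"w",round(s["gripper_width"],1))
E
python3 -c "from h import *;st()"
```

```text
t2.60 tcp [487.5 -82.3 231.1] press x -73.0 y -114.9 yaw -5.98 F [-1.   0.  -0.4] w 0.2
```

>>> {"name": "move_arm", "arguments": {"motion": "0.46 1 0 0; 0.46 1 0 0; 0.46 1 0 0; 0.45 1 0 0; 0 0.25 0 0; 0 0 1 0; 0 0 1 0; 0 0 1 0; 0 0 1 0; 0 0 0.4 0; 0 0 0.33 0; 0 0 0 0; 0 0 0 0"}}

```text
time: 4.22
tcp_pos: [544.0, -259.1, 43.8]
tcp_rot: [0.0, 0.999, -0.051, 0.001]
wrist_force: [0.4, -0.2, -0.1]
gripper_width: -0.4
gripper_force: 0.0
```

```bash
python3 - <<'E'
from h import *
st();a=arm.grab_frame("top")[130:250,290:430];b=arm.grab_frame("side")[190:330,270:430]
cv2.imwrite("pics/p1.png",np.hstack([cv2.resize(a,(400,343)),cv2.resize(b,(392,343))]))
E
```

```text
t4.22 tcp [ 544.  -259.1   43.8] press x 1.3 y -285.0 yaw -5.85 F [ 0.4 -0.2 -0.1] w -0.4
```

View pics/p1.png

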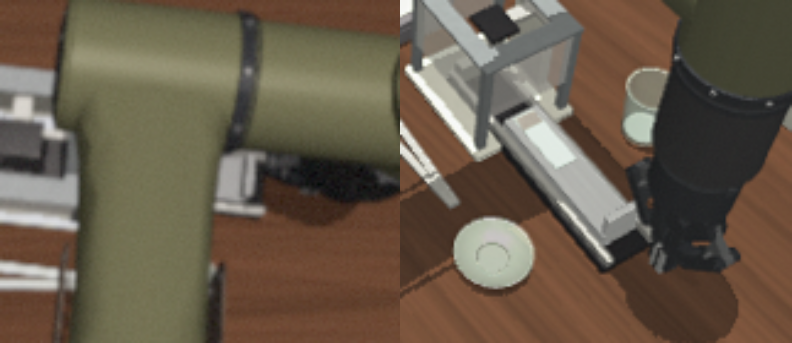

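The shut fingertips stand behind the aluminium handle (side crop (615,215)), low and clear of it. I'll approach gently.

>>> {"name": "move_arm", "arguments": {"motion": "0 -0.2 0.05 0; 0 -0.2 0.05 0; 0 -0.2 0 0; 0 -0.1 0 0; 0 -0.1 0 0; 0 -0.1 0 0; 0 -0.1 0 0; 0 -0.1 0 0;0 -0.1 0 0"}}

```text
time: 5.45
tcp_pos: [547.9, -211.5, 38.2]
tcp_rot: [0.0, 0.999, -0.051, -0.0]
wrist_force: [-0.2, -2.9, -1.4]
gripper_width: -0.1
gripper_force: 1.6
```

```bash
python3 -c "from h import *;st()"
```

```text
t5.45 tcp [ 547.9 -211.5   38.2] press x 0.3 y -237.2 yaw -5.88 F [-0.2 -2.9 -1.4] w -0.1
```

>>> {"name": "move_arm", "arguments": {"motion": "0 -0.12 0 0; 0 -0.12 0 0; 0 -0.12 0 0; 0 -0.12 0 0; 0 -0.12 0 0; 0 -0.12 0 0; 0 -0.12 0 0; 0 -0.12 0 0; 0 -0.12 0 0; 0 -0.12 0 0; 0 -0.12 0 0; 0 -0.12 0 0; 0 -0.08 0 0; 0 -0.05 0 0"}}

```text
time: 7.2
tcp_pos: [554.5, -148.5, 38.1]
tcp_rot: [0.0, 0.999, -0.051, -0.0]
wrist_force: [0.3, -4.1, 0.4]
gripper_width: 0.1
gripper_force: 1.7
```

```bash
python3 -c "from h import *;st()"
```

```text
t7.20 tcp [ 554.5 -148.5   38.1] press x 0.3 y -173.9 yaw -5.85 F [ 0.3 -4.1  0.4] w 0.1
```

>>> {"name": "move_arm", "arguments": {"motion": "0 -0.05 0 0; 0 -0.05 0 0; 0 -0.05 0 0; 0 -0.05 0 0; 0 -0.03 0 0; 0 -0.03 0 0"}}

```text
time: 7.95
tcp_pos: [555.5, -138.3, 38.1]
tcp_rot: [0.0, 0.999, -0.051, 0.0]
wrist_force: [0.6, -3.9, -0.1]
gripper_width: 0.2
gripper_force: 1.7
```

>>> {"name": "move_arm", "arguments": {"motion": "0 -0.03 0 0; 0 -0.03 0 0; 0 -0.03 0 0"}}

```text
time: 8.32
tcp_pos: [555.6, -137.4, 38.7]
tcp_rot: [0.002, 0.999, -0.052, -0.0]
wrist_force: [-0.9, -16.1, 0.0]
gripper_width: 0.3
gripper_force: 8.2
```

```bash
python3 -c "from h import *;st()"
```

```text
t8.32 tcp [ 555.6 -137.4   38.7] press x 0.3 y -162.7 yaw -5.91 F [ -0.9 -16.1   0. ] w 0.3
```

Force jumped to 16 N at the expected home spot. I'll back off, lift clear and verify with a picture.

>>> {"name": "move_arm", "arguments": {"motion": "0 -0.03 0 0; 0 0 0 0; 0 0.1 0 0; 0 0.5 0 0; 0 0.8 0 0; 0 0 -1 0; 0 0 -1 0; 0 0 -1 0; 0 0 -1 0; 0 1 0 0; 0 1 0 0; 0 1 0 0; 0 1 0 0; 0 0 0 0; 0 0 0 0"}}

```text
time: 10.2
tcp_pos: [534.0, -348.5, 197.9]
tcp_rot: [-0.0, 0.999, -0.051, 0.0]
wrist_force: [0.1, 0.4, 0.0]
gripper_width: -0.4
gripper_force: 0.0
```

```bash
python3 - <<'E'
from h import *
st();a=arm.grab_frame("top")[145:220,260:395];b=arm.grab_frame("side")[165:305,262:382]
cv2.imwrite("pics/p2.png",np.hstack([cv2.resize(a,(486,270),interpolation=2),cv2.resize(b,(231,270),interpolation=2)]))
cv2.imwrite("pics/p2t.png",cv2.resize(a,(796,442),interpolation=2));cv2.imwrite("pics/p2s.png",cv2.resize(b,(510,595),interpolation=2))
E
```

```text
t10.20 tcp [ 534.  -348.5  197.9] press x 0.5 y -375.0 yaw -5.88 F [0.1 0.4 0. ] w -0.4
```

View pics/p2s.png

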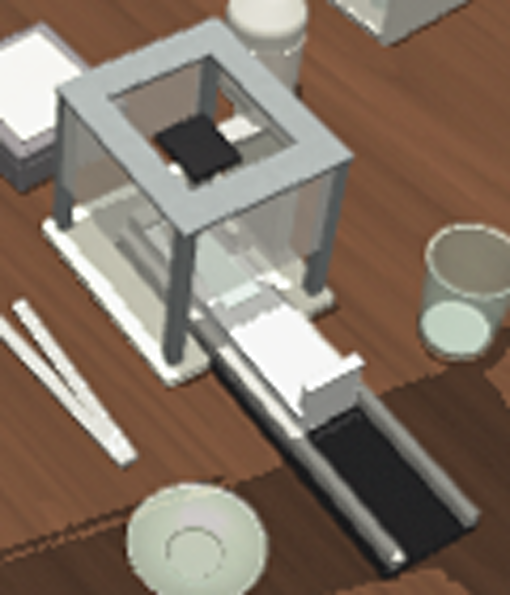

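The shuttle has slid in and lies flat, with the handle top at crop (303,397)–(363,365). I'll check its distance from home.

```bash
python3 - <<'E'
from h import *
for p in[(363,365),(304,397)]:
    d=ray("side",CS(p),58)-C0;print(d@ex,d@ey)
for p in[(452,459),(390,494)]:
    d=ray("side",CS(p),58)-C0;print("before",d@ex,d@ey)
E
```

```text
18.295894369076343 -151.14115597852862
-25.03844748228426 -151.7745741105271
before 20.433299002993333 -228.33331903239022
before -23.7911939210022 -228.43773954716585
```

The handle is at -151 mm against -150 for home, so the shuttle is home. Before entering the window, I'll move above it and look at the shut hand's shape.

>>> {"name": "move_arm", "arguments": {"motion": "0 -1 0 0; 0 -1 0 0; 0 -1 0 0; 0 -1 0 0; 0 -1 0 0; 0 -1 0 0; 0 -1 0 0; 0 -1 0 0; 0 -1 0 0; 0 -0.38 0 0; 0 0 0 0; 0 0 0 0"}}

```text
time: 11.8
tcp_pos: [572.2, 24.3, 198.3]
tcp_rot: [0.0, 0.999, -0.051, 0.0]
wrist_force: [0.6, 0.5, 0.2]
gripper_width: -0.4
gripper_force: 0.0
```

```bash
python3 - <<'E'
from h import *
st();b=arm.grab_frame("side")[100:250,230:400]
cv2.imwrite("pics/p3.png",cv2.resize(b,(680,600),interpolation=2))
E
```

```text
t11.80 tcp [572.2  24.3 198.3] press x 0.2 y -0.2 yaw -5.87 F [0.6 0.5 0.2] w -0.4
```

View pics/p3.png

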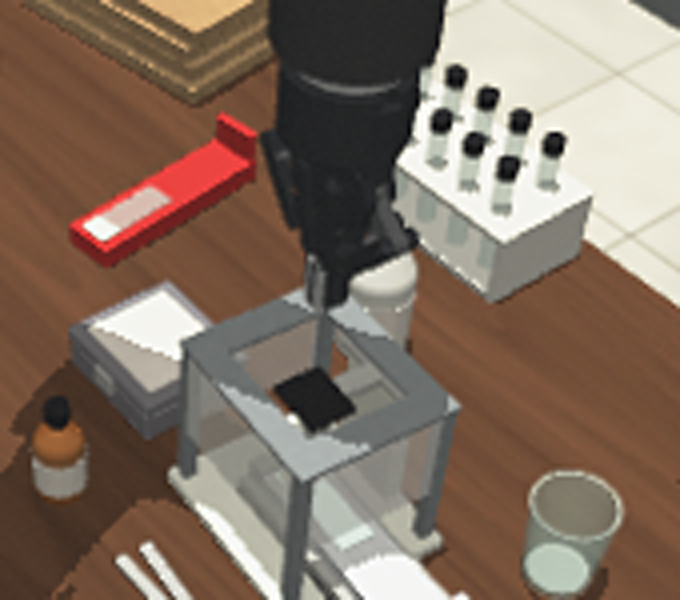

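The hand is centred above the window: tip at crop (325,300), linkage elbows at (415,238) and (292,222). I'll compute the elbows' offset and height.

```bash
python3 - <<'E'
from h import *
for p in[(330,305),(415,238),(375,258),(292,222)]:
    uv=(p[0]/4+230,p[1]/4+100)
    a=np.array([*ray("side",uv,300),300.]);b=np.array([*ray("side",uv,150),150.])
    for X in(-12,0,12):
        xa=(a[:2]-C0)@ex;xb=(b[:2]-C0)@ex;k=(X-xa)/(xb-xa);q=a+k*(b-a);print(p,X,"y %.0f z %.0f"%((q[:2]-C0)@ey,q[2]))
E
```

```text
(330, 305) -12 y -22 z 219
(330, 305) 0 y -8 z 201
(330, 305) 12 y 7 z 184
(415, 238) -12 y -84 z 316
(415, 238) 0 y -72 z 301
(415, 238) 12 y -59 z 286
(375, 258) -12 y -56 z 280
(375, 258) 0 y -42 z 265
(375, 258) 12 y -28 z 249
(292, 222) -12 y 21 z 250
(292, 222) 0 y 37 z 233
(292, 222) 12 y 53 z 217
```

The linkage is about ±30 mm wide 44 mm above the tip, so at 35 mm depth it clears the ±45 mm window. Descending.

>>> {"name": "move_arm", "arguments": {"motion": "0 0 0.4 0; 0 0 0.5 0; 0 0 0.5 0; 0 0 0.3 0; 0 0 0.1 0; 0 0 0.1 0; 0 0 0 0"}}

```text
time: 12.72
tcp_pos: [572.4, 24.9, 122.4]
tcp_rot: [-0.0, 0.999, -0.051, 0.0]
wrist_force: [-0.6, 0.2, 0.3]
gripper_width: -0.2
gripper_force: 0.0
```

>>> {"name": "move_arm", "arguments": {"motion": "0 0 0.08 0; 0 0 0.08 0; 0 0 0.08 0; 0 0 0 0"}}

```text
time: 13.22
tcp_pos: [572.3, 24.9, 113.4]
tcp_rot: [0.0, 0.999, -0.051, 0.0]
wrist_force: [-3.8, 0.6, 6.0]
gripper_width: 0.1
gripper_force: 3.2
```

>>> {"name": "move_arm", "arguments": {"motion": "0 0 0.08 0; 0 0 0.08 0; 0 0 0.05 0; 0 0 0 0"}}

```text
time: 13.72
tcp_pos: [572.7, 24.8, 105.9]
tcp_rot: [-0.0, 0.999, -0.051, 0.001]
wrist_force: [-3.3, 1.0, 8.4]
gripper_width: -0.2
gripper_force: 4.6
```

>>> {"name": "move_arm", "arguments": {"motion": "0 0 0.05 0; 0 0 0.05 0; 0 0 0 0"}}

```text
time: 14.1
tcp_pos: [573.0, 24.8, 103.9]
tcp_rot: [0.0, 0.999, -0.051, 0.002]
wrist_force: [-7.3, 2.2, 15.7]
gripper_width: 0.2
gripper_force: 8.7
```

>>> {"name": "move_arm", "arguments": {"motion": "0 0 0.05 0; 0 0 0 0; 0 0 0 0"}}

```text
time: 14.48
tcp_pos: [573.1, 24.7, 103.6]
tcp_rot: [0.0, 0.999, -0.051, 0.002]
wrist_force: [-13.0, 2.1, 22.5]
gripper_width: -0.0
gripper_force: 12.8
```

>>> {"name": "move_arm", "arguments": {"motion": "0 0 0 0; 0 0 0 0; 0 0 0 0; 0 0 0 0; 0 0 0 0; 0 0 0 0; 0 0 0 0; 0 0 0 0; 0 0 0 0; 0 0 0 0; 0 0 0 0; 0 0 0 0"}}

```text
time: 15.98
tcp_pos: [573.2, 24.8, 103.7]
tcp_rot: [0.0, 0.999, -0.051, 0.002]
wrist_force: [-12.3, 2.4, 23.3]
gripper_width: 0.3
gripper_force: 12.8
```

The lever was held at its stop (23 N, no further travel) for over 1.5 s. Coming straight up, then away.

>>> {"name": "move_arm", "arguments": {"motion": "0 0 -0.2 0; 0 0 -0.3 0; 0 0 -0.5 0; 0 0 -0.5 0; 0 0 -0.5 0; 0 0 -0.7 0; 0 0 -0.7 0; 0 1 0 0; 0 1 0 0; 0 1 0 0; 0 1 0 0; 0 1 0 0; 0 1 0 0; 0 1 0 0; 0 1 0 0; 0 1 0 0; 0 0 0 0; 0 0 0 0"}}

```text
time: 18.23
tcp_pos: [535.5, -333.3, 234.4]
tcp_rot: [-0.0, 0.999, -0.051, -0.0]
wrist_force: [0.5, 0.4, -0.0]
gripper_width: 0.4
gripper_force: 0.0
```

```bash
python3 - <<'E'
from h import *
st();a=arm.grab_frame("top")[110:250,210:400];b=arm.grab_frame("side")[140:320,220:400]
cv2.imwrite("pics/p4.png",np.hstack([cv2.resize(a,(407,300),interpolation=2),cv2.resize(b,(300,300),interpolation=2)]))
E
```

```text
t18.23 tcp [ 535.5 -333.3  234.4] press x 0.5 y -359.7 yaw -5.89 F [ 0.5  0.4 -0. ] w 0.4
```

View pics/p4.png

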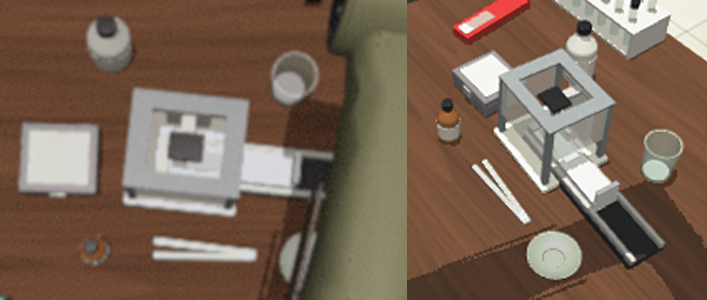

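The lever paddle is back up, at (185,147) in the top crop. The shuttle is home, with its handle at (605,190) in the side crop. Everything else stands where it was and the arm is clear.

```bash
python3 -c "from h import *;print(arm.job_done())"
```

```text
the job is handed in; nothing more can be done
None
```

I pushed the shuttle home against its stop, pressed the lever to its stop for over 1.5 s and released it to spring back up. The last pictures showed nothing else displaced, and I handed the job in at about 18 s of the 56 s allowed.

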